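# Hardness check of an insole on the shoemaker's jack

### The job

Lift the upside-down shoe last off the bench and lower it gently, sole up, onto the bench jack: its heel socket fully home on the pin, its toe lying on the roller between the fork arms; then let it go. Then take the dial durometer by its spring grip out of its stand, set its foot upright inside the ring drawn on the insole and press lightly until the spring grip has gone down about half its 12 mm travel. Finish holding it there, still pressed and steady, for the reading; the hammer, tin, jar and tub stay where they are.

Things in the scene. Friction and masses are not known exactly. Their poses are not given: they have to be found in the camera images.
- last: wooden shoe last standing upside down, tan leather insole on top, 0.42 kg. Origin: mouth of the round pin socket (15 mm diameter, 33 mm deep) in its flat underside; x to the toe, z up to the sole; symmetric about y = 0. x from -42 (heel) to 183 mm (toe); insole flat, 91 mm above the origin. Heel 54, ball 72 mm wide. Underside flat from x = -36 to 75 mm, then sloping up to the toe
- waist (a point): where to grip the last from above, near its balance point: centre of its waist, 50 mm toeward of the last's origin, 68 mm above it (23 mm below the insole's top). Here it is 48 mm wide across y, with upright parallel sides 22 mm along x either way and from 45 mm above the origin up to the sole. Axes of the last
- mark (a point): centre of the thin dark ring (36 mm outer, 31 mm inner diameter) drawn on the top of the insole, on the last's centre line, 112 mm toeward of the last's origin and 91 mm above it. Axes of the last
- jack: grey last jack, fixed to the bench. Origin: on the bench below the pin; x from the pin to the toe rest, z up. Base plate 270 x 120 x 12 mm (x -75 to 195). Collar 48 mm wide, top 70 mm up; on it the upright pin, 12 mm diameter, 32 mm high, its upper 10 mm tapering to 5 mm. The last belongs on it with its x axis along the jack's; the insole then lies 161 mm above the bench
- jack_seat (a point): centre of the top of the jack's collar, at the root of the pin, 70 mm above the bench: the last's origin comes here when it is fully home. Axes of the jack
- toe_rest (a point): centre of the jack's toe rest, 130 mm from the pin along the jack's x, 88 mm up: a rubber roller, 20 mm diameter, lying across between two fork arms (inner faces 49 mm either side, tops 112 mm above the bench). Axes of the jack
- durometer: dial hardness gauge, upright in its stand, 0.24 kg. Origin: centre of the flat face of its foot at the lower end; z up along the gauge. Foot 18 mm diameter, stem 15 mm; flange 36 mm diameter, 24 to 31 mm up, resting on the stand; round dial case 52 mm wide, 24 mm thick, 29 to 81 mm up; on top a black round spring grip, 28 mm diameter, 88 to 138 mm up when not pressed
- grip (a point): point on the axis of the durometer's black spring grip at the height to grip it from above, 117 mm above the foot's face when not pressed; moves with the grip
- spring_grip (a joint): how far the durometer's spring grip is pushed down towards the dial case, m: 0 free, 0.012 at its stop. It stays at 0 while the gauge hangs from it; the spring yields from 4 N on and takes 0.5 N more per mm (7 N at half travel, 10 N at the stop)
- stand: dark wooden block, 90 x 90 x 40 mm, fixed to the bench; upright round bore (23 mm diameter, 32 mm deep) in the middle of its top. Origin: centre of its underside. The durometer's flange rests on top, its foot 16 mm above the bench in the bore: lift it straight up by 26 mm or more to clear
- hammer: shoemaker's hammer lying on the bench, 240 mm long, 26 mm high; origin at mid length on its underside. A bystander
- tin: green tin with a red lid, 75 x 100 x 105 mm, origin at the centre of its underside. A bystander
- jar: small glass jar, 56 mm diameter, 60 mm high, origin at the centre of its underside. A bystander
- tub: white tub with a blue lid, 112 mm diameter, 88 mm high, origin at the centre of its underside. A bystander
Things that resemble listed ones, but are neither listed nor needed, are in the scene too. What is meant by the durometer is not green, red or yellow, and is the smaller of those in its own colour.

How it is judged (in metres and radians):
On the way, in this order (a step that is already met when the one before it is completed fails the run):
1. the last is fully home on the jack's pin, toe on the roller, and let go (distance between last and jack_seat below 0.005 m and angle between last's own z axis and vertical below 0.06 rad and x of mark in the frame of jack above 0.095 m and y of mark in the frame of jack between -0.02 and 0.02 m and contact force between the fingers and last below 0.3 N and linear speed of last below 0.02 m/s), for 0.3 s.
2. the durometer has been lifted out of its stand by the fingers (height (world z) of durometer above 0.045 m and contact force between durometer and stand below 0.05 N and contact force between the fingers and durometer above 1 N), for 0.2 s.
At the end, for the whole second after the job is handed in: For the last second: last home on the pin (5 mm, 0.06 rad), mark within 20 mm of the jack's centre line, fingers off the last; durometer in the fingers, foot within 6 mm of the mark's centre, upright within 0.07 rad, spring grip pressed 3 to 9.5 mm, 3 to 15 N on the last, still (10 mm/s) (distance between last and jack_seat below 0.005 m and angle between last's own z axis and vertical below 0.06 rad and x of mark in the frame of jack above 0.095 m and y of mark in the frame of jack between -0.02 and 0.02 m and contact force between the fingers and last below 0.3 N and horizontal distance between durometer and mark below 0.006 m and angle between durometer's own z axis and vertical below 0.07 rad and value of joint spring_grip between 0.003 and 0.0095 m and contact force between durometer and last between 3 and 15 N and contact force between the fingers and durometer above 1 N and linear speed of durometer below 0.01 m/s); the arm keeps its last pose, push and grip.
It fails at once if the durometer is pressed hard on the last (over 25 N) (contact force between durometer and last above 25 N).
It fails at once if the last is dropped (faster than 0.4 m/s out of the fingers) (contact force between the fingers and last below 0.1 N and linear speed of last above 0.4 m/s).
It fails at once if the last tips over (0.5 rad) (angle between last's own z axis and vertical above 0.5 rad).
It fails at once if the durometer tips over (0.7 rad) (angle between durometer's own z axis and vertical above 0.7 rad).
It fails at once if a bystander (hammer, tin, jar or tub) is moved by more than 20 mm (distance of any of hammer, tin, jar, tub from where it was at the start of the episode above 0.02 m).
It also fails if it takes over 51 s, if anything falls off the work surface, if the arm or the gripper's body presses on something with over 40 N, if the wrist force passes 120 N, or if a joint passes its speed limit or range.

### The arm

A 7-joint arm with a two-finger parallel gripper is mounted at the origin on the work surface. World frame = base frame: x ahead of the robot, y to its left, z up, the work surface at z = 0. Lengths are in mm, angles in rad, forces in N, time in s.
With the tool pointing down it reaches from about 400 to 925 mm from the base axis. Payload 5.6 kg.
Tool frame: the origin (TCP) lies midway between the tips of the shut fingers; the grasp point (between the pads) lies 19 mm behind it; z points along the fingers, y is the line along which they close (so a half turn about z gives the same grasp; the last joint's range is limited). The gripper opens to 85 mm and grips with 20 to 120 N. Pads are 22 mm wide; open, the fingers measure 114 mm over their backs; the gripper's body (76 mm by 85 mm) begins 54 mm behind the grasp point. The pads swing forward as they close: fully open they stand 13 mm farther back than shut.
Start: joints at [1.264, 0.468, -0.012, 1.603, 0.006, 1.071, -0.056], TCP at [169.445, -627.533, 201.99] pointing down, gripper open.
Joint ranges: [-2.53, 2.53], [-0.31, 2.02], [-1.57, 1.55], [0.28, 2.44], [-1.29, 4.43], [0.15, 1.84], [-2.92, 2.92]. Speed limits (rad/s): [2.57, 2.57, 3.14, 3.14, 3.14, 3.14, 3.14].

### API

Orientations are given as a unit quaternion [w, x, y, z].
In Python, from bench import sensors, cams, ticket gives the robot as it stands.
- The arm moves only by the tool apply_moves, never from a script. Its arguments are lists of equal length, an entry for each row: "translation": the shift along the tool's x, y, z in mm, a list of three; "rot": the turn, a rotation vector about the tool's x, y, z in degrees, a list of three; "claw": the gripper's target within -1 to 1 (shut at 1, half-way at 0, fully open at -1). In form: {"translation": [[x, y, z], ...], "rot": [[wx, wy, wz], ...], "claw": [claw, ...]}. A call has 1 to 10 rows; each row is the pose to reach, as a shift and turn from the pose commanded when the call began, along the tool's axes at that moment; what a row does not reach only later rows make up. A row lasts 1/10 s, in which the tool goes at most 50 mm and 8.59 degrees, less where a joint would pass 70% of its speed; a pose out of reach is approached as far as the arm can. A call with a gripper value outside its range is refused whole. The fingers move at their own pace and stop on an object; the grip force is fixed at half the most. Time passes only in rows, so rows that repeat a pose let the fingers close. It gives the time, the measured TCP pose, the force, the opening and the grip force at its end, in the units of the state.
- sensors.read_state(): the state, without advancing time (a new reading comes with each control period).
- cams.camera(name): name is "side" or "top"; returns a dict with "pixels" (480x640x3 uint8, blue, green, red), "fx", "fy", "cx", "cy" (pixels), "k1" (the pictures are not rectified: a ray, as slopes to the right and down, at radius r is drawn at 1 + k1 r^2 times it, then the intrinsics apply), "pose" (4x4, takes a point from camera to world coordinates). Camera axes: x right, y down, z forward; pixel columns grow to the right and rows downward; lengths in mm; the calibration is good to about 2 mm. A picture is of the moment at which its call begins. There is no depth.
- ticket.job_done(): hands the job in; it is judged then, once.
The state is a dict: "t": time; "joint_pos": joint angles; "joint_vel": joint speeds; "joint_efforts": joint torques, N m; "eef_pos": TCP position; "orientation": TCP orientation; "wrist_force": force on the tool from outside, world axes, zero at the start; "moment": the same for the moment, N m; "opening": opening from 0.0 (shut) to 1.0 (fully open); "grip_force": force on a finger pad.
Only numpy, scipy, OpenCV 4.12 (cv2) and the standard library are available. Lean on these libraries where they do the work, as an engineer would, in place of code of your own. Each camera call takes 0.05 s, during which the arm holds its last target. There are 200 camera calls.

## Working session

There is one attempt and no reset: what is moved stays moved. The work goes in short steps, Python scripts to look and compute and a tool call to move; the robot and the scene stay as the last step left them, time stands still between calls to the robot, and variables do not carry over. Pictures are saved under pics/ and viewed, at most 10 in all, crops included, and the job is handed in when it is done.

Besides the shell and the picture viewer there is one more tool, called after "Emit:" as a command line: name --argument value ..., lists and objects as JSON in quotes. apply_moves: Moves the arm, as the interface text tells. Its arguments: {"type":"object","properties":{"translation":{"type":"array"},"rot":{"type":"array"},"claw":{"type":"array"}},"required":["translation","rot","claw"]}

```bash
mkdir -p pics; cat > h.py <<'E'
import numpy as np, cv2, pickle
from bench import sensors, cams, ticket
def snap(n,f):
    c=cams.camera(n); cv2.imwrite(f'pics/{f}.png',c['pixels']); pickle.dump(c,open(f'pics/{f}.pkl','wb')); return c
def load(f): return pickle.load(open(f'pics/{f}.pkl','rb'))
def ray(c,u,v):
    x=np.array([(u-c['cx'])/c['fx'],(v-c['cy'])/c['fy']]); s=x.copy()
    for _ in range(20): s=x/(1+c['k1']*(s@s))
    P=np.array(c['pose']); d=P[:3,:3]@np.array([s[0],s[1],1]); return P[:3,3],d/np.linalg.norm(d)
def atz(c,u,v,z):
    o,d=ray(c,u,v); return o+d*(z-o[2])/d[2]
def tri(c1,p1,c2,p2):
    o1,d1=ray(c1,*p1);o2,d2=ray(c2,*p2)
    t=np.linalg.lstsq(np.c_[d1,-d2],o2-o1,rcond=None)[0]
    a=o1+t[0]*d1;b=o2+t[1]*d2; return (a+b)/2,np.linalg.norm(a-b)
def proj(c,p):
    P=np.array(c['pose']); q=P[:3,:3].T@(np.array(p)-P[:3,3]); s=q[:2]/q[2]; s=s*(1+c['k1']*(s@s))
    return s[0]*c['fx']+c['cx'],s[1]*c['fy']+c['cy']
def crop(c,f,u0,v0,w,h,k):
    cv2.imwrite(f'pics/{f}.png',cv2.resize(c['pixels'][v0:v0+h,u0:u0+w],None,fx=k,fy=k,interpolation=cv2.INTER_CUBIC))
E
python3 - <<'E'
from h import *
for n in ('top','side'):
    c=snap(n,n+'0'); print(n,c['fx'],c['k1'],np.round(c['pose'],3).tolist())
print(sensors.read_state())
E
```

```text
top 462.19918858803624 -0.006420895829261591 [[-0.009, -0.998, 0.07, 439.16], [-1.0, 0.009, -0.007, 51.847], [0.006, -0.07, -0.998, 1256.226], [0.0, 0.0, 0.0, 1.0]]
side 447.88895474279803 -0.10285516830396428 [[-1.0, 0.029, -0.005, 529.601], [0.02, 0.554, -0.832, 984.625], [-0.021, -0.832, -0.554, 737.716], [0.0, 0.0, 0.0, 1.0]]
{'t': 0.1, 'joint_pos': array([ 1.2639806 ,  0.46828132, -0.0116159 ,  1.60348806,  0.00600273,
        1.07140327, -0.05629336]), 'joint_vel': array([-0.00101971, -0.00168724,  0.00088891, -0.00205767,  0.00095257,
       -0.00040212, -0.00093923]), 'joint_efforts': array([ 7.18197753e-04, -5.33516300e+01,  2.13119981e-02, -2.51961404e+01,
        1.14561277e-02,  4.31906286e-03, -1.64766180e-05]), 'eef_pos': array([ 169.30289197, -627.02158707,  201.15667345]), 'orientation': array([-7.56915001e-04,  9.91315432e-01,  1.31503298e-01, -1.55543131e-04]), 'wrist_force': array([0.3128197 , 0.32254087, 0.27113408]), 'moment': array([-0.00813931, -0.03414264, -0.03147528]), 'grip_force': 0.0, 'opening': 0.9954192348592067}
```

View pics/top0.png

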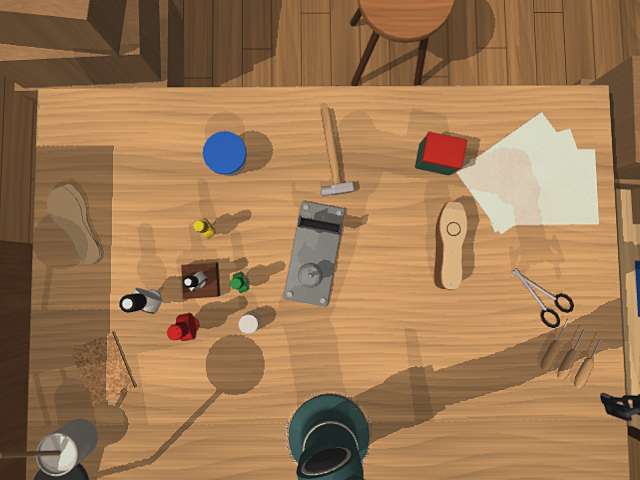

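View pics/side0.png

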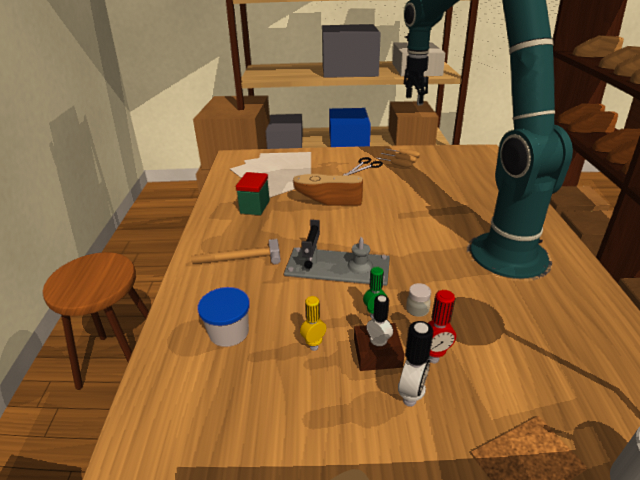

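The top view shows the last, with the ring at (453,229) and the heel at about (450,285), and the jack, with the pin at (311,270) and the roller at (320,226). There are two black-and-white gauges. A smaller one stands in the dark stand at top (195,280) / side (380,318), and a larger one at top (138,300) / side (415,360). The others are yellow (203,228), green (240,282) and red (183,327). The one in the stand fits: it's the smaller of the black/white pair. I'll enlarge to confirm.

```bash
python3 - <<'E'
from h import *
def z(f,u,v,w,h,k): return cv2.resize(load(f)['pixels'][v:v+h,u:u+w],None,fx=k,fy=k,interpolation=cv2.INTER_CUBIC)
A=np.zeros((480,800,3),np.uint8)
A[:480,:400]=z('top0',405,190,100,120,4); A[:480,400:800]=z('top0',270,190,100,120,4)
cv2.imwrite('pics/A.png',A)
B=np.zeros((600,800,3),np.uint8)
B[:280,:400]=z('side0',280,160,100,70,4); B[280:580,:400]=z('side0',300,215,100,75,4)
B[:240,400:800]=z('top0',120,250,100,60,4); B[240:600,400:800]=z('side0',340,285,100,90,4)
cv2.imwrite('pics/B.png',B)
E
```

```text
(no output)
```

View pics/A.png

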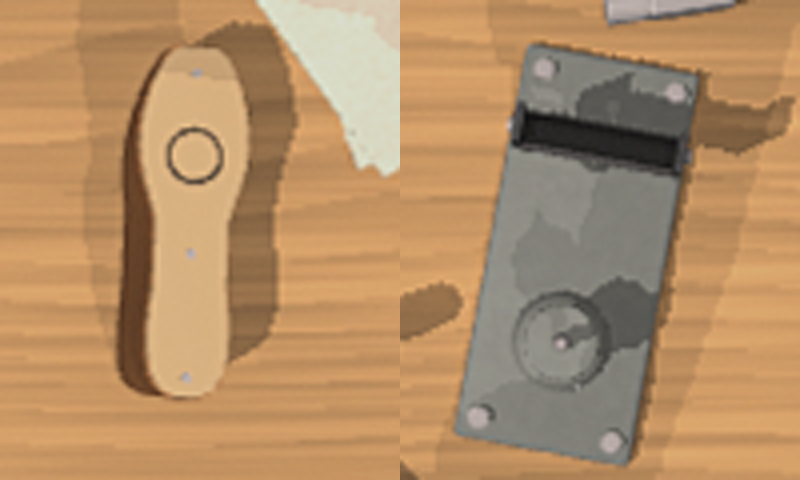

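View pics/B.png

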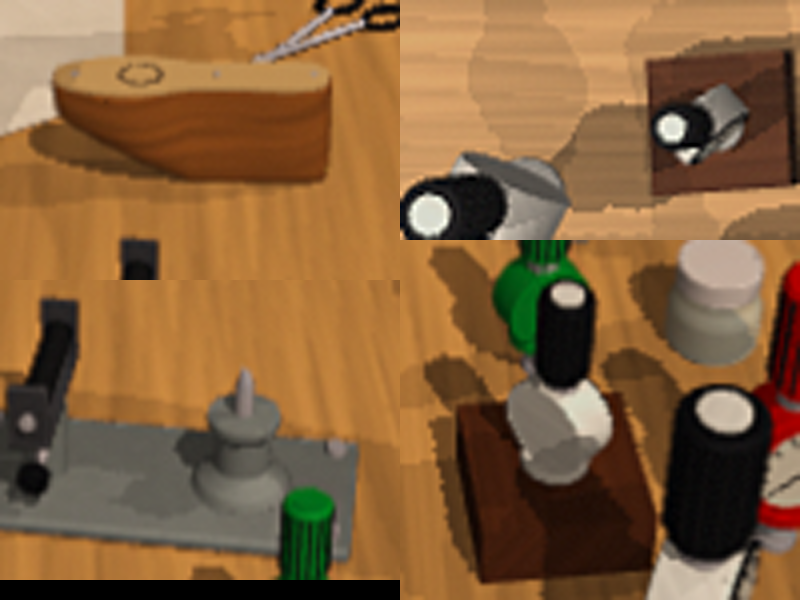

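Crop A shows the last's ring at (195,156) and three nail heads at (196,72), (191,254) and (185,377). It also shows the jack pin tip at (561,342), the base screws at (544,68), (676,92), (479,416) and (611,442), and the roller centred at about (601,139). Crop B confirms it: of the two black/white gauges, the smaller one is in the stand. Its grip top is at top-crop (671,129) and side-crop (569,294).

```bash
python3 - <<'E'
from h import *
t=load('top0');s=load('side0')
T=lambda u,v,u0,v0:(u0+(u+.5)/4-.5,v0+(v+.5)/4-.5)
L={}
for n,a,b in [('ring',(195,156),(140,74)),('toe',(196,72),(74,73)),('mid',(191,254),(215,74)),('heel',(185,377),(315,72))]:
    L[n]=tri(t,T(*a,405,190),s,T(*b,280,160)); print(n,L[n], 'z91',atz(t,*T(*a,405,190),91)[:2],atz(s,*T(*b,280,160),91)[:2])
print('pin',tri(t,T(161,342,270,190),s,T(246,90,300,215)),atz(t,*T(161,342,270,190),102))
print('roller',atz(t,*T(201,139,270,190),98))
S=[atz(t,*T(u-400,v,270,190),13)[:2] for u,v in [(544,68),(676,92),(479,416),(611,442)]]
print(S); d=(S[0]+S[1]-S[2]-S[3])/2; print('jack yaw',np.degrees(np.arctan2(d[1],d[0])),'centre',sum(S)/4,'pin',sum(S)/4-60*d/np.linalg.norm(d),np.linalg.norm(d))
d=L['ring'][0]-L['heel'][0];print('last yaw tri',np.degrees(np.arctan2(d[1],d[0])))
a=atz(t,*T(196,72,405,190),91);b=atz(t,*T(185,377,405,190),91);d=a-b;print('yaw top',np.degrees(np.arctan2(d[1],d[0])))
print('grip',tri(t,T(271,129,120,250),s,T(169,54,340,285)),atz(t,*T(271,129,120,250),154))
C=[atz(t,*T(u-400,v,120,250),40)[:2] for u,v in [(648,60),(792,50),(798,184),(653,194)]];print('stand',C,sum(C)/4)
st=sensors.read_state();from scipy.spatial.transform import Rotation as R
print(R.from_quat(np.roll(st['orientation'],-1)).as_matrix().round(4))
E
```

```text
ring (array([ 537.4339242 , -316.17093363,   92.33064373]), np.float64(1.0640821603641966)) z91 [ 538.0802977  -316.63111967] [ 536.91940931 -318.72461831]
toe (array([ 590.65961113, -317.9093263 ,   94.1007792 ]), np.float64(1.2566538906271896)) z91 [ 591.69905868 -318.9368175 ] [ 590.32038905 -323.99666208]
mid (array([ 476.29289979, -311.71329242,   92.580508  ]), np.float64(0.7371672929636306)) z91 [ 475.97496985 -312.17643077] [ 476.52887087 -314.95268101]
heel (array([ 397.87570936, -304.50630605,   95.65431522]), np.float64(1.9370108287239642)) z91 [ 398.67771907 -306.03212179] [ 395.94952032 -313.76030931]
pin (array([423.20745657,  48.57721026, 104.51962042]), np.float64(2.026679090734537)) [424.18252144  48.46287074 102.        ]
roller [551.20549691  22.10779949  98.        ]
[array([608.0546018 ,  58.00885356]), array([590.92810388, -31.18618918]), array([374.25816063, 103.45011309]), array([356.14001599,  15.42313431])]
jack yaw -11.11388742139214 centre [482.34522057  36.42397795] pin [423.47046229  47.98956641] 238.77016706033046
last yaw tri -4.777820397559229
yaw top -3.8248927363102125
grip (array([411.37089869, 338.50299314, 157.26856527]), np.float64(0.6601981676325892)) [411.61646722 339.3077702  154.        ]
stand [array([453.98127298, 384.52076849]), array([459.66797269, 290.14911258]), array([372.22342286, 285.84350148]), array([366.62201416, 380.40603612])] [413.12367067 335.22985467]
[[ 9.654e-01  2.607e-01 -5.000e-04]
 [ 2.607e-01 -9.654e-01  1.500e-03]
 [-1.000e-04 -1.500e-03 -1.000e+00]]
```

The last's ring is at (537.5,-316.5), its yaw is about -4° and the waist is at about (476,-312). The jack pin is at about (423.7,48.3), with the jack yawed -11°. The gauge axis is at about (411.5,338). Next I go above the waist.

Emit:
apply_moves --translation '[[40, -24, 5], [80, -48, 10], [120, -71, 14], [160, -95, 19], [200, -119, 24], [240, -143, 29], [280, -166, 33], [320, -190, 38], [360, -214, 43], [378, -225, 45]]' --rot '[[0, 0, 2], [0, 0, 4], [0, 0, 6], [0, 0, 8], [0, 0, 10], [0, 0, 12], [0, 0, 14], [0, 0, 16], [0, 0, 18], [0, 0, 19]]' --claw '[-1, -1, -1, -1, -1, -1, -1, -1, -1, -1]'

```text
t: 1.1
eef_pos: [478.6, -306.8, 156.2]
orientation: [-0.001, 1.0, -0.031, 0.0]
wrist_force: [0.6, 0.7, 1.2]
opening: 1.0
grip_force: 0.0
```

Emit:
apply_moves --translation '[[0, 0, 0], [0, 0, 0], [0, 0, 0]]' --rot '[[0, 0, 0], [0, 0, 0], [0, 0, 0]]' --claw '[-1, -1, -1]'

```text
t: 1.4
eef_pos: [474.5, -313.3, 156.9]
orientation: [0.0, 0.999, -0.035, -0.0]
wrist_force: [0.7, -0.1, 0.7]
opening: 0.999
grip_force: 0.0
```

```bash
cat >> h.py <<'E'
from scipy.spatial.transform import Rotation as R
def where():
    st=sensors.read_state(); M=R.from_quat(np.roll(st['orientation'],-1)).as_matrix()
    print('t',round(st['t'],2),'pos',st['eef_pos'].round(1),'yaw',np.degrees(np.arctan2(M[1,0],M[0,0])).round(2),'z',M[:,2].round(4),'F',st['wrist_force'].round(2),'M',st['moment'].round(2),'open',round(st['opening'],3),'grip',round(st['grip_force'],1),'q',st['joint_pos'].round(2)); return st,M
def shift(target,yaw=None):
    st,M=where(); print('tool shift',(M.T@(np.array(target)-st['eef_pos'])).round(1),'rz',None if yaw is None else round(np.degrees(np.arctan2(M[1,0],M[0,0]))-yaw,2))
E
python3 - <<'E'
from h import *
shift((476,-312,47),-3.9)
c=snap('side','side1');d=snap('top','top1')
A=np.zeros((600,800,3),np.uint8)
def z(c,u,v,w,h,k): return cv2.resize(c['pixels'][v:v+h,u:u+w],None,fx=k,fy=k,interpolation=cv2.INTER_CUBIC)
A[:400,:400]=z(c,280,120,100,100,4);A[:480,400:]=z(d,405,190,100,120,4);cv2.imwrite('pics/C.png',A)
E
```

```text
t 1.4 pos [ 474.5 -313.3  156.9] yaw -4.02 z [-9.e-04 -7.e-04 -1.e+00] F [ 0.72 -0.13  0.67] M [0.01 0.02 0.  ] open 0.999 grip 0.0 q [ 0.6   0.39 -0.1   1.84  0.05  0.91 -1.16]
tool shift [  1.5  -1.5 109.9] rz -0.12
```

Emit:
apply_moves --translation '[[1.5, -1.5, 20], [1.5, -1.5, 45], [1.5, -1.5, 70], [1.5, -1.5, 90], [1.5, -1.5, 102], [1.5, -1.5, 108], [1.5, -1.5, 110], [1.5, -1.5, 110]]' --rot '[[0, 0, 0], [0, 0, 0], [0, 0, 0], [0, 0, 0], [0, 0, 0], [0, 0, 0], [0, 0, 0], [0, 0, 0]]' --claw '[-1, -1, -1, -1, -1, -1, -1, -1]'

```text
t: 2.3
eef_pos: [477.7, -310.8, 47.5]
orientation: [0.0, 0.999, -0.034, 0.0]
wrist_force: [0.1, -0.1, -0.2]
opening: 0.997
grip_force: 0.0
```

Emit:
apply_moves --translation '[[0, 0, 0], [0, 0, 0], [0, 0, 0], [0, 0, 0], [0, 0, 0], [0, 0, 0], [0, 0, 0], [0, 0, 0]]' --rot '[[0, 0, 0], [0, 0, 0], [0, 0, 0], [0, 0, 0], [0, 0, 0], [0, 0, 0], [0, 0, 0], [0, 0, 0]]' --claw '[-0.5, 0, 0.3, 1, 1, 1, 1, 1]'

```text
t: 3.1
eef_pos: [478.0, -311.2, 48.2]
orientation: [0.001, 0.999, -0.034, 0.001]
wrist_force: [-0.6, -0.7, 4.9]
opening: 0.54
grip_force: 61.4
```

```bash
python3 -c "
from h import *
where()"
```

```text
t 3.1 pos [ 478.  -311.2   48.2] yaw -3.91 z [ 0.0017 -0.0015 -1.    ] F [-0.62 -0.74  4.86] M [-0.07  0.15  0.  ] open 0.54 grip 61.4 q [ 0.59  0.54 -0.09  1.91  0.07  0.7  -1.18]
```

Emit:
apply_moves --translation '[[0, 0, -5], [0, 0, -15], [0, 0, -35], [0, 0, -60], [0, 0, -85], [0, 0, -110], [0, 0, -128], [0, 0, -137], [0, 0, -137]]' --rot '[[0, 0, 0], [0, 0, 0], [0, 0, 0], [0, 0, 0], [0, 0, 0], [0, 0, 0], [0, 0, 0], [0, 0, 0], [0, 0, 0]]' --claw '[1, 1, 1, 1, 1, 1, 1, 1, 1]'

```text
t: 4.0
eef_pos: [477.8, -310.6, 185.2]
orientation: [0.001, 0.999, -0.034, 0.001]
wrist_force: [0.7, -0.2, -3.7]
opening: 0.541
grip_force: 62.4
```

Emit:
apply_moves --translation '[[-1, -15, 0], [-3, -40, 0], [-6, -75, 0], [-9, -115, 0], [-12, -155, 0], [-15, -195, 0], [-18, -235, 0], [-21, -275, 0], [-24, -310, 0], [-26, -335, 0]]' --rot '[[0, 0, 0.3], [0, 0, 0.8], [0, 0, 1.5], [0, 0, 2.3], [0, 0, 3.1], [0, 0, 4], [0, 0, 4.9], [0, 0, 5.7], [0, 0, 6.5], [0, 0, 7.2]]' --claw '[1, 1, 1, 1, 1, 1, 1, 1, 1, 1]'

```text
t: 5.0
eef_pos: [472.0, 29.4, 182.7]
orientation: [-0.0, 0.995, -0.095, -0.001]
wrist_force: [0.9, -0.5, -3.8]
opening: 0.538
grip_force: 62.5
```

Emit:
apply_moves --translation '[[0, -8, 0], [0, -13, 0], [0, -13, 0], [0, -13, 0], [0, -13, 0]]' --rot '[[0, 0, 0], [0, 0, 0], [0, 0, 0], [0, 0, 0], [0, 0, 0]]' --claw '[1, 1, 1, 1, 1]'

```text
t: 5.5
eef_pos: [476.5, 37.2, 183.7]
orientation: [0.0, 0.995, -0.098, -0.0]
wrist_force: [0.3, 0.6, -3.1]
opening: 0.543
grip_force: 62.4
```

```bash
python3 - <<'E'
from h import *
shift((474.9,38.2,185),-11.1)
c=snap('side','side2');d=snap('top','top2')
A=np.zeros((600,800,3),np.uint8)
def z(c,u,v,w,h,k): return cv2.resize(c['pixels'][v:v+h,u:u+w],None,fx=k,fy=k,interpolation=cv2.INTER_CUBIC)
A[:520,:480]=z(c,280,160,120,130,4);A[:,480:]=z(d,270,165,80,150,4);cv2.imwrite('pics/D.png',A)
E
```

```text
t 5.5 pos [476.5  37.2 183.7] yaw -11.21 z [-5.e-04 -4.e-04 -1.e+00] F [ 0.32  0.6  -3.11] M [ 0.01 -0.02  0.03] open 0.543 grip 62.4 q [ 0.11  0.22 -0.29  2.01  0.08  0.92 -1.99]
tool shift [-1.7 -0.7 -1.3] rz -0.11
```

View pics/D.png

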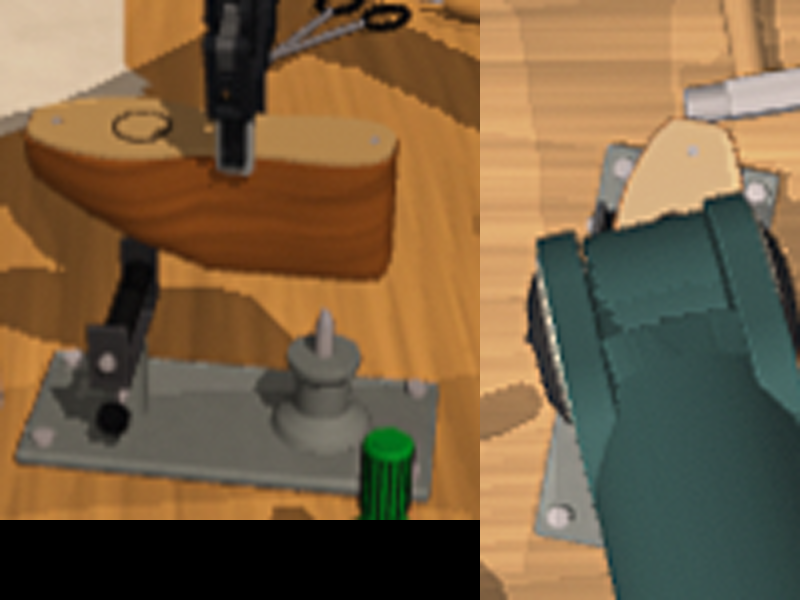

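The last hangs level. In the side crop the ring is at (142,126), the heel nail at (375,140), the toe nail at (57,120) and the pin tip at (325,313). In the top crop the toe nail is at (692,152).

```bash
python3 - <<'E'
from h import *
s=load('side2');t=load('top2')
T=lambda u,v,u0,v0:(u0+(u+.5)/4-.5,v0+(v+.5)/4-.5)
z=183.7-48.2+91
r=atz(s,*T(142,126,280,160),z);h=atz(s,*T(375,140,280,160),z);to=atz(s,*T(57,120,280,160),z)
print('ring',r,'heel',h,'toe',to,'toe tri',tri(t,T(212,152,270,165),s,T(57,120,280,160)),'toe top',atz(t,*T(212,152,270,165),z))
d=to-h;print('yaw side',np.degrees(np.arctan2(d[1],d[0])),np.linalg.norm(d))
print('pin side@102',atz(s,*T(325,313,280,160),102))
# prediction from grasp
for n,x in (('ring',112),('heel',-28),('toe',166)):
    a=np.radians(-11.2); k=x-52.2; p=(476.5+k*np.cos(a),37.2+k*np.sin(a),z)
    print(n,np.round(p,1),'side px pred',np.round(proj(s,p),1),'top',np.round(proj(t,p),1))
print('meas px',[T(142,126,280,160),T(375,140,280,160),T(57,120,280,160)],T(212,152,270,165))
for p in ((423.7,48.3,102),): print('pin pred',proj(s,p),T(325,313,280,160))
E
```

```text
ring [534.77799577  24.78027374 226.5       ] heel [396.61578059  50.38915678 226.5       ] toe [586.53700601  13.83229641 226.5       ] toe tri (array([586.80471676,  18.80464397, 229.20474697]), np.float64(1.1316947518661737)) toe top [587.76667871  18.70510038 226.5       ]
yaw side -10.895286552854826 193.40753839167917
pin side@102 [422.72351134  48.29312826 102.        ]
ring [535.2  25.6 226.5] side px pred [315.  191.3] top [319.8 226. ]
heel [397.8  52.8 226.5] side px pred [373.  195.1] top [308.2 287.8]
toe [588.1  15.1 226.5] side px pred [293.2 189.9] top [324.2 202.4]
meas px [(315.125, 191.125), (373.375, 194.625), (293.875, 189.625)] (322.625, 202.625)
pin pred (np.float64(360.4902468331713), np.float64(237.88768668555477)) (360.875, 237.875)
```

Emit:
apply_moves --translation '[[-1.7, -0.7, 6], [-1.7, -0.7, 15], [-1.7, -0.7, 23], [-1.7, -0.7, 28], [-1.7, -0.7, 28], [-1.7, -0.7, 28], [-1.7, -0.7, 28]]' --rot '[[0, 0, 0], [0, 0, 0], [0, 0, 0], [0, 0, 0], [0, 0, 0], [0, 0, 0], [0, 0, 0]]' --claw '[1, 1, 1, 1, 1, 1, 1]'

```text
t: 6.3
eef_pos: [475.4, 39.5, 156.2]
orientation: [-0.0, 0.995, -0.097, 0.0]
wrist_force: [0.1, 0.8, -3.4]
opening: 0.54
grip_force: 62.4
```

```bash
python3 - <<'E'
from h import *
shift((474.9,38.2,118.2),-11.1)
c=snap('side','side3')
crop(c,'E',290,170,110,90,7)
E
```

```text
t 6.3 pos [475.4  39.5 156.2] yaw -11.09 z [ 6.e-04  0.e+00 -1.e+00] F [ 0.11  0.76 -3.37] M [-0.04  0.03  0.08] open 0.54 grip 62.4 q [ 0.1   0.26 -0.29  2.04  0.1   0.85 -2.01]
tool shift [-0.3  1.3 38. ] rz 0.01
```

View pics/E.png

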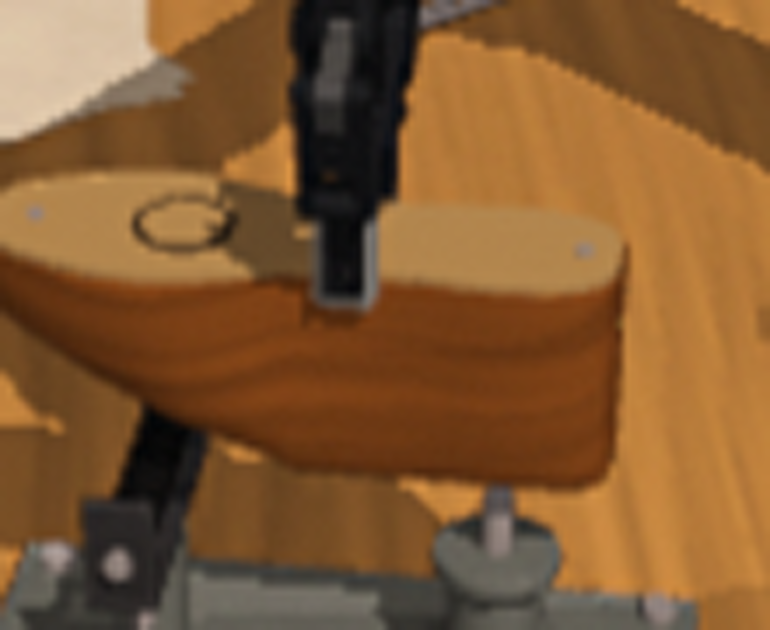

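```bash
python3 - <<'E'
from h import *
s=load('side3')
T=lambda u,v:(290+(u+.5)/7-.5,170+(v+.5)/7-.5)
z=156.2-48.2+91
h=atz(s,*T(585,250),z);r=atz(s,*T(184,222),z);o=h+(r-h)*28/140
print(h,r,'origin',o,'pin side',atz(s,*T(498,490),101), 'pin pred px',proj(s,(423.7,48.3,70)),'seat px', 'origin below px',proj(s,(o[0],o[1],102)),T(498,490))
st,M=where()
E
```

```text
[396.35888536  53.32663554 199.        ] [533.76572122  26.01565905 199.        ] origin [423.84025253  47.86444024 199.        ] pin side [423.6797364   54.40617948 101.        ] pin pred px (np.float64(360.13853652270734), np.float64(248.204666909547)) seat px origin below px (np.float64(360.41882591349463), np.float64(237.7930391037652)) (360.7142857142857, 239.57142857142856)
t 6.35 pos [475.4  39.4 156.3] yaw -11.09 z [ 7.e-04  0.e+00 -1.e+00] F [ 0.16  0.71 -3.68] M [ 0.02 -0.01 -0.05] open 0.543 grip 62.4 q [ 0.1   0.26 -0.29  2.04  0.1   0.85 -2.01]
```

Emit:
apply_moves --translation '[[0, 0.6, 4], [0, 0.6, 8], [0, 0.6, 11], [0, 0.6, 14], [0, 0.6, 17], [0, 0.6, 20], [0, 0.6, 20], [0, 0.6, 20]]' --rot '[[0, 0, 0], [0, 0, 0], [0, 0, 0], [0, 0, 0], [0, 0, 0], [0, 0, 0], [0, 0, 0], [0, 0, 0]]' --claw '[1, 1, 1, 1, 1, 1, 1, 1]'

```text
t: 7.15
eef_pos: [475.0, 38.8, 135.9]
orientation: [0.0, 0.995, -0.097, -0.0]
wrist_force: [-0.9, 0.3, -3.7]
opening: 0.543
grip_force: 62.5
```

```bash
python3 -c "
from h import *
where()"
```

```text
t 7.15 pos [475.   38.8 135.9] yaw -11.09 z [-2.e-04 -0.e+00 -1.e+00] F [-0.91  0.29 -3.67] M [ 0.01 -0.03 -0.  ] open 0.543 grip 62.5 q [ 0.09  0.29 -0.28  2.06  0.11  0.81 -2.02]
```

Emit:
apply_moves --translation '[[0, 0, 4], [0, 0, 8], [0, 0, 11], [0, 0, 13.5], [0, 0, 15.5], [0, 0, 16], [0, 0, 16]]' --rot '[[0, 0, 0], [0, 0, 0], [0, 0, 0], [0, 0, 0], [0, 0, 0], [0, 0, 0], [0, 0, 0]]' --claw '[1, 1, 1, 1, 1, 1, 1]'

```text
t: 7.85
eef_pos: [474.9, 38.8, 119.9]
orientation: [0.0, 0.995, -0.097, -0.0]
wrist_force: [0.1, 0.1, -3.7]
opening: 0.541
grip_force: 62.5
```

Emit:
apply_moves --translation '[[0, 0, 0.7], [0, 0, 1.4], [0, 0, 2], [0, 0, 2]]' --rot '[[0, 0, 0], [0, 0, 0], [0, 0, 0], [0, 0, 0]]' --claw '[1, 1, 1, 1]'

```text
t: 8.25
eef_pos: [475.1, 38.8, 118.0]
orientation: [0.0, 0.995, -0.097, 0.0]
wrist_force: [-0.2, 0.1, -2.8]
opening: 0.539
grip_force: 62.6
```

```bash
python3 -c "
from h import *
where()"
```

```text
t 8.25 pos [475.1  38.8 118. ] yaw -11.09 z [ 3.e-04 -0.e+00 -1.e+00] F [-0.15  0.12 -2.83] M [ 0.02  0.02 -0.  ] open 0.539 grip 62.6 q [ 0.09  0.31 -0.28  2.08  0.12  0.77 -2.03]
```

Emit:
apply_moves --translation '[[0, 0, 0.5], [0, 0, 1], [0, 0, 1.5], [0, 0, 1.5]]' --rot '[[0, 0, 0], [0, 0, 0], [0, 0, 0], [0, 0, 0]]' --claw '[1, 1, 1, 1]'

```text
t: 8.65
eef_pos: [475.4, 38.7, 117.8]
orientation: [0.0, 0.995, -0.097, 0.0]
wrist_force: [-3.4, -1.2, 9.0]
opening: 0.542
grip_force: 64.1
```

```bash
python3 -c "
from h import *
where()"
```

```text
t 8.65 pos [475.4  38.7 117.8] yaw -11.09 z [ 9.e-04 -5.e-04 -1.e+00] F [-3.43 -1.21  9.02] M [-0.18  0.78  0.06] open 0.542 grip 64.1 q [ 0.09  0.31 -0.28  2.08  0.12  0.77 -2.03]
```

Emit:
apply_moves --translation '[[0, 0, 0], [0, 0, 0], [0, 0, 0], [0, 0, 0], [0, 0, 0], [0, 0, 0]]' --rot '[[0, 0, 0], [0, 0, 0], [0, 0, 0], [0, 0, 0], [0, 0, 0], [0, 0, 0]]' --claw '[-0.1, -0.2, -0.4, -0.7, -1, -1]'

```text
t: 9.25
eef_pos: [475.0, 38.9, 116.4]
orientation: [-0.0, 0.995, -0.097, -0.0]
wrist_force: [0.3, 0.4, 0.5]
opening: 0.996
grip_force: 0.0
```

Emit:
apply_moves --translation '[[0, 0, 0], [0, 0, -10], [0, 0, -40], [0, 0, -80], [0, 0, -120], [0, 0, -150], [0, 0, -165], [0, 0, -165]]' --rot '[[0, 0, 0], [0, 0, 0], [0, 0, 0], [0, 0, 0], [0, 0, 0], [0, 0, 0], [0, 0, 0], [0, 0, 0]]' --claw '[-1, -1, -1, -1, -1, -1, -1, -1]'

```text
t: 10.05
eef_pos: [476.4, 39.1, 284.5]
orientation: [-0.0, 0.995, -0.097, 0.003]
wrist_force: [0.2, 0.1, -0.4]
opening: 0.996
grip_force: 0.0
```

```bash
python3 - <<'E'
from h import *
shift((411.5,338,260))
c=snap('side','side4')
crop(c,'F',290,170,110,80,7)
E
```

```text
t 10.05 pos [476.4  39.1 284.5] yaw -11.09 z [ 5.9e-03  2.0e-04 -1.0e+00] F [ 0.22  0.14 -0.41] M [-0.02 -0.03 -0.03] open 0.996 grip 0.0 q [ 0.12  0.11 -0.3   1.9   0.04  1.14 -1.95]
tool shift [-121.3 -280.8   24.2] rz None
```

View pics/F.png

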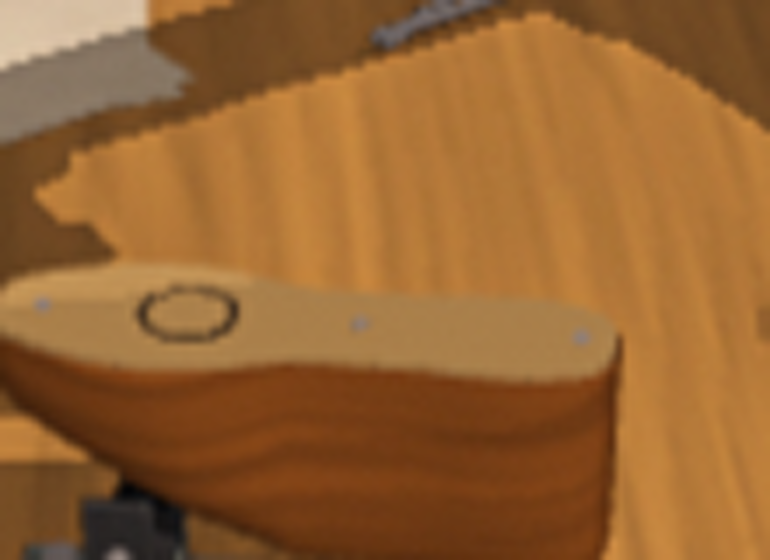

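The last sits level and low on the jack. The ring is at crop (188,313) and the nails at (43,306), (360,323) and (582,337). Next I locate the gauge's neighbours so I can choose the closing direction.

```bash
python3 - <<'E'
from h import *
s=load('side4');t=load('top0');s0=load('side0')
T=lambda u,v:(290+(u+.5)/7-.5,170+(v+.5)/7-.5)
h=atz(s,*T(582,337),161);r=atz(s,*T(188,313),161);to=atz(s,*T(43,306),161);print('heel',h,'ring',r,'toe',to)
a=np.radians(-11.1);print('ring pred from pin',423.7+112*np.cos(a),48.3+112*np.sin(a),'px pred',proj(s,(423.7+112*np.cos(a),48.3+112*np.sin(a),161)),T(188,313))
for n,p,q in (('big',(127,302),(420,328)),('green',(238,277),(377,270)),('red',(178,332),(444,294)),('yellow',(201,227),(313,300)),('jar',(248,321),(420,290))):
    print(n,tri(t,p,s0,q))
E
```

```text
heel [395.22257553  48.49807323 161.        ] ring [533.35477783  24.61719852 161.        ] toe [585.33861253  16.82604783 161.        ]
ring pred from pin 533.6047783671314 26.737539749098367 px pred (np.float64(316.3385856552968), np.float64(214.72652305322057)) (316.42857142857144, 214.28571428571428)
big (array([367.6692402 , 463.55530312, 200.78542325]), np.float64(2.0098004670184277))
green (array([413.54264276, 223.19580257, 136.00622051]), np.float64(16.556386979930213))
red (array([296.68102015, 354.25400311, 176.2055429 ]), np.float64(1.0375131670929938))
yellow (array([544.1152101 , 312.45108951, 134.53507309]), np.float64(0.5794424244874171))
jar (array([304.28989172, 208.4340512 ,  61.33641105]), np.float64(7.8748725607717205))
```

Emit:
apply_moves --translation '[[-8, -18, 2], [-22, -50, 5], [-39, -90, 8], [-56, -130, 11], [-73, -170, 14], [-91, -210, 18], [-106, -245, 21], [-116, -268, 23], [-121, -281, 24], [-121, -281, 24]]' --rot '[[0, 0, -2], [0, 0, -5], [0, 0, -8], [0, 0, -12], [0, 0, -16], [0, 0, -20], [0, 0, -23], [0, 0, -25], [0, 0, -26], [0, 0, -26]]' --claw '[-1, -1, -1, -1, -1, -1, -1, -1, -1, -1]'

```text
t: 11.1
eef_pos: [408.4, 339.5, 256.2]
orientation: [-0.0, 0.991, 0.132, -0.001]
wrist_force: [0.5, -0.0, -0.9]
opening: 1.0
grip_force: 0.0
```

Emit:
apply_moves --translation '[[0, 0, 0], [0, 0, 0], [0, 0, 0]]' --rot '[[0, 0, 0], [0, 0, 0], [0, 0, 0]]' --claw '[-1, -1, -1]'

```text
t: 11.4
eef_pos: [411.0, 336.5, 257.5]
orientation: [0.0, 0.992, 0.128, 0.0]
wrist_force: [0.3, 0.0, 0.5]
opening: 0.998
grip_force: 0.0
```

```bash
python3 - <<'E'
from h import *
shift((411.8,338,200))
c=snap('side','side5');d=snap('top','top5')
def z(c,u,v,w,h,k): return cv2.resize(c['pixels'][v:v+h,u:u+w],None,fx=k,fy=k,interpolation=cv2.INTER_CUBIC)
A=np.zeros((600,800,3),np.uint8)
A[:,:400]=z(c,330,220,100,150,4);A[:400,400:]=z(d,150,230,100,100,4);cv2.imwrite('pics/G.png',A)
E
```

```text
t 11.4 pos [411.  336.5 257.5] yaw 14.77 z [ 4.e-04 -6.e-04 -1.e+00] F [0.25 0.04 0.47] M [ 0.02  0.04 -0.02] open 0.998 grip 0.0 q [-0.28  0.27 -0.56  1.8   0.16  1.12 -2.2 ]
tool shift [ 1.2 -1.3 57.5] rz None
```

View pics/G.png

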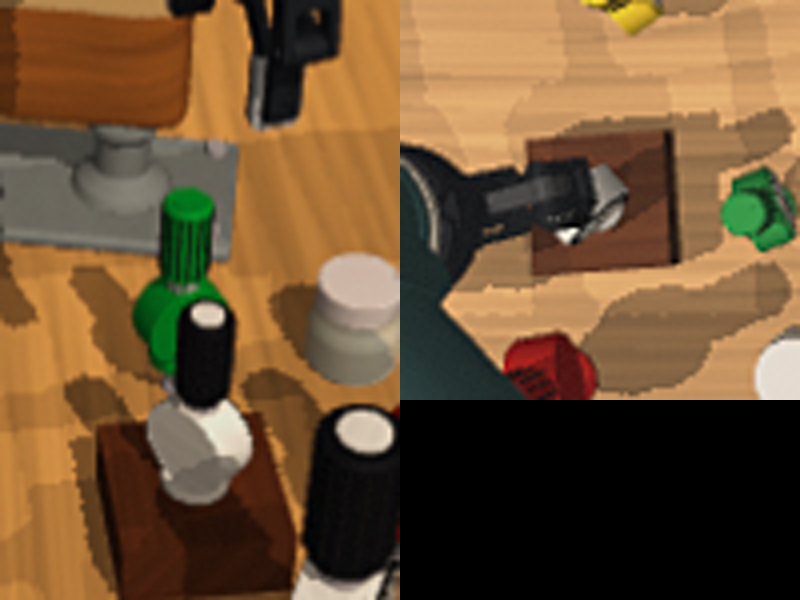

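The fingers hang over the stand gauge. Its grip top is at side crop (208,315), and nothing is in the way of the descent.

Emit:
apply_moves --translation '[[1.2, -1.3, 20], [1.2, -1.3, 50], [1.2, -1.3, 80], [1.2, -1.3, 105], [1.2, -1.3, 125], [1.2, -1.3, 138], [1.2, -1.3, 145], [1.2, -1.3, 145.5], [1.2, -1.3, 145.5]]' --rot '[[0, 0, 0], [0, 0, 0], [0, 0, 0], [0, 0, 0], [0, 0, 0], [0, 0, 0], [0, 0, 0], [0, 0, 0], [0, 0, 0]]' --claw '[-1, -1, -1, -1, -1, -1, -1, -1, -1]'

```text
t: 12.4
eef_pos: [411.6, 339.7, 112.7]
orientation: [-0.0, 0.992, 0.13, 0.001]
wrist_force: [-0.1, -0.3, -0.1]
opening: 1.001
grip_force: 0.0
```

```bash
python3 - <<'E'
from h import *
shift((411.8,338,112))
c=snap('side','side6');d=snap('top','top6')
def z(c,u,v,w,h,k): return cv2.resize(c['pixels'][v:v+h,u:u+w],None,fx=k,fy=k,interpolation=cv2.INTER_CUBIC)
A=np.zeros((480,800,3),np.uint8)
A[:480,:400]=z(c,340,250,80,96,5);A[:400,400:]=z(d,160,240,80,80,5);cv2.imwrite('pics/H.png',A)
E
```

```text
t 12.4 pos [411.6 339.7 112.7] yaw 14.9 z [ 9.e-04  7.e-04 -1.e+00] F [-0.1  -0.26 -0.07] M [ 0.06  0.01 -0.03] open 1.001 grip 0.0 q [-0.35  0.45 -0.5   1.94  0.29  0.83 -2.32]
tool shift [-0.2  1.7  0.7] rz None
```

View pics/H.png

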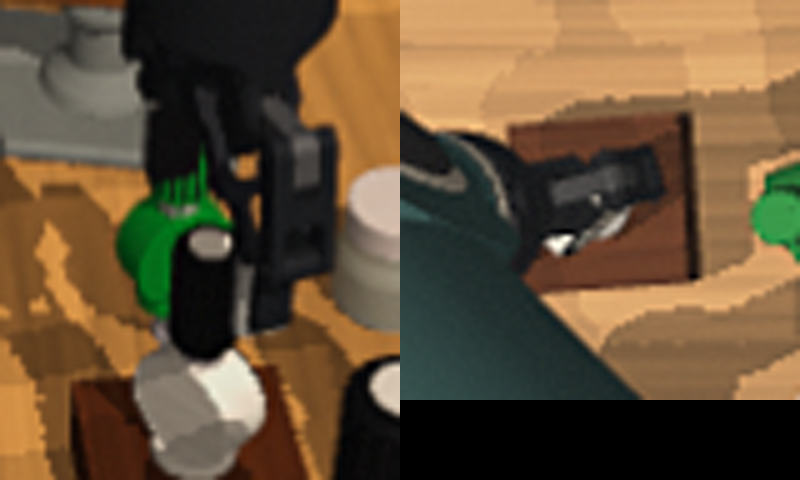

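```bash
python3 - <<'E'
from h import *
s=load('side6');t=load('top6')
st,M=where(); p=st['eef_pos']
for sg in (1,-1):
  for zz in (-13,-40,-70):
    q=p+M@np.array([0,sg*48,zz]); u=proj(s,q);v=proj(t,q)
    print(sg,zz,q.round(),'side crop',round((u[0]-340)*5),round((u[1]-250)*5),'top crop',round((v[0]-160)*5+400),round((v[1]-240)*5))
for zz in (154,104):
    u=proj(s,(411.5,338,zz));v=proj(t,(411.5,338,zz));print('grip',zz,'side crop',round((u[0]-340)*5),round((u[1]-250)*5),'top crop',round((v[0]-160)*5+400),round((v[1]-240)*5))
E
```

```text
t 12.5 pos [411.7 339.9 112.9] yaw 14.91 z [ 0.0015  0.001  -1.    ] F [ 0.45 -0.07  0.02] M [ 0.   -0.03 -0.01] open 1.001 grip 0.0 q [-0.35  0.45 -0.5   1.94  0.29  0.83 -2.32]
1 -13 [424. 293. 126.] side crop 159 226 top crop 646 181
1 -40 [424. 293. 153.] side crop 162 175 top crop 634 182
1 -70 [424. 293. 183.] side crop 166 117 top crop 620 183
-1 -13 [399. 386. 126.] side crop 252 387 top crop 455 234
-1 -40 [399. 386. 153.] side crop 257 334 top crop 438 236
-1 -70 [399. 386. 183.] side crop 263 274 top crop 419 239
grip 154 side crop 208 246 top crop 540 210
grip 104 side crop 200 340 top crop 566 207
```

```bash
python3 - <<'E'
from h import *
s0=load('side0'); print('start tips pred',[np.round(proj(s0,(169.4+a,-627.5+b,z)),1) for a,b in((0.26*45,-.965*45),(-.26*45,.965*45)) for z in (202,215,240)])
s=load('side2')
def aty(c,u,v,y):
    o,d=ray(c,u,v); return (o+d*(y-o[1])/d[1]).round(1)
print('side2 tip',aty(s,280+235/4,160+175/4,37+27),'nominal z',183.7)
s=load('side6')
for u,v in ((248,332),(270,330),(290,325)): print('side6',aty(s,340+u/5,250+v/5,383))
crop(load('side0'),'I',370,40,100,75,8)
E
```

```text
start tips pred [array([406.9, 108. ]), array([407.1, 104.7]), array([407.6,  98.2]), array([417.7, 115.4]), array([418. , 111.9]), array([418.6, 105.2])]
side2 tip [479.7  64.  211.9] nominal z 183.7
side6 [402.1 383.  151.2]
side6 [393.9 383.  151.9]
side6 [386.6 383.  154.1]
```

View pics/I.png

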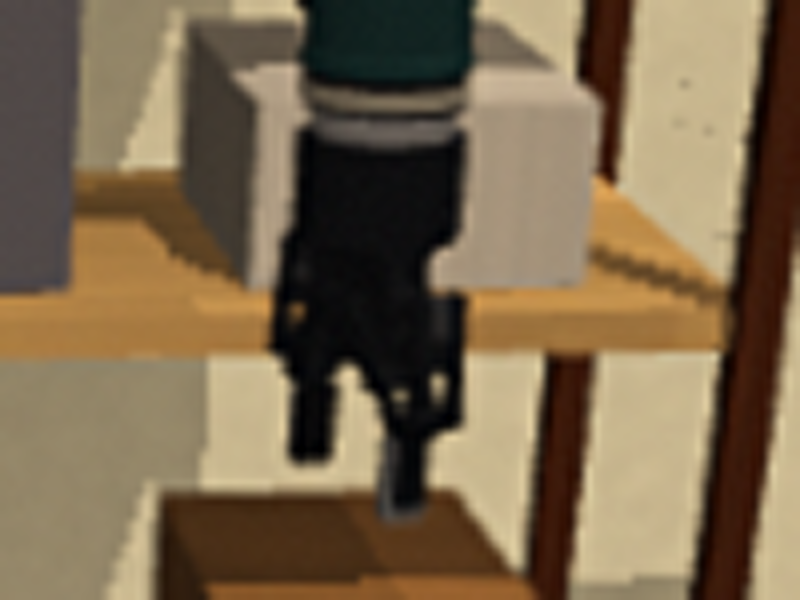

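The gripper's real tips stand about 26 mm higher than the nominal TCP. The start, last and gauge views all agree on this: the start-view tips are at crop (310,458) and (403,515). I lower a further 20 mm, which is safe either way, and then close.

Emit:
apply_moves --translation '[[0, 1, 6], [0, 1, 12], [0, 1, 17], [0, 1, 20], [0, 1, 20], [0, 1, 20]]' --rot '[[0, 0, 0], [0, 0, 0], [0, 0, 0], [0, 0, 0], [0, 0, 0], [0, 0, 0]]' --claw '[-1, -1, -1, -1, -1, -1]'

```text
t: 13.1
eef_pos: [411.3, 338.5, 91.8]
orientation: [0.0, 0.992, 0.13, -0.0]
wrist_force: [-0.4, -0.4, -1.0]
opening: 1.002
grip_force: 0.0
```

Emit:
apply_moves --translation '[[0, 0, 0], [0, 0, 0], [0, 0, 0], [0, 0, 0], [0, 0, 0], [0, 0, 0], [0, 0, 0], [0, 0, 0], [0, 0, 0], [0, 0, 0]]' --rot '[[0, 0, 0], [0, 0, 0], [0, 0, 0], [0, 0, 0], [0, 0, 0], [0, 0, 0], [0, 0, 0], [0, 0, 0], [0, 0, 0], [0, 0, 0]]' --claw '[-0.6, -0.2, 0, 0.15, 0.25, 0.35, 1, 1, 1, 1]'

```text
t: 14.1
eef_pos: [411.6, 337.7, 92.0]
orientation: [0.001, 0.992, 0.13, 0.0]
wrist_force: [1.2, -3.3, 3.0]
opening: 0.314
grip_force: 58.7
```

```bash
python3 - <<'E'
from h import *
where()
E
```

```text
t 14.1 pos [411.6 337.7  92. ] yaw 14.89 z [ 2.0e-04 -1.1e-03 -1.0e+00] F [ 1.25 -3.29  2.99] M [-1.13 -0.28 -0.  ] open 0.314 grip 58.7 q [-0.36  0.48 -0.49  1.95  0.31  0.79 -2.33]
```

Emit:
apply_moves --translation '[[0, 0, -4], [0, 0, -10], [0, 0, -18], [0, 0, -26], [0, 0, -34], [0, 0, -40], [0, 0, -45], [0, 0, -48], [0, 0, -50], [0, 0, -50]]' --rot '[[0, 0, 0], [0, 0, 0], [0, 0, 0], [0, 0, 0], [0, 0, 0], [0, 0, 0], [0, 0, 0], [0, 0, 0], [0, 0, 0], [0, 0, 0]]' --claw '[1, 1, 1, 1, 1, 1, 1, 1, 1, 1]'

```text
t: 15.1
eef_pos: [411.4, 338.4, 142.1]
orientation: [-0.0, 0.992, 0.13, 0.0]
wrist_force: [0.1, 0.6, -0.9]
opening: 0.315
grip_force: 59.0
```

Emit:
apply_moves --translation '[[0, 0, 0], [0, 0, -10], [0, 0, -30], [0, 0, -60], [0, 0, -90], [0, 0, -115], [0, 0, -130], [0, 0, -135], [0, 0, -135]]' --rot '[[0, 0, 0], [0, 0, 0], [0, 0, 0], [0, 0, 0], [0, 0, 0], [0, 0, 0], [0, 0, 0], [0, 0, 0], [0, 0, 0]]' --claw '[1, 1, 1, 1, 1, 1, 1, 1, 1]'

```text
t: 16.0
eef_pos: [411.5, 338.6, 277.6]
orientation: [-0.0, 0.992, 0.13, 0.001]
wrist_force: [0.2, -0.3, -3.3]
opening: 0.311
grip_force: 59.2
```

```bash
python3 - <<'E'
from h import *
shift((533.5,25.9,277))
snap('side','side7')
E
```

```text
t 16.0 pos [411.5 338.6 277.6] yaw 14.91 z [ 1.1e-03  5.0e-04 -1.0e+00] F [ 0.2  -0.32 -3.31] M [ 0.05 -0.03  0.01] open 0.311 grip 59.2 q [-0.27  0.25 -0.57  1.77  0.15  1.16 -2.19]
tool shift [ 37.5 333.6   0.6] rz None
```

Emit:
apply_moves --translation '[[1, 10, 0], [3, 30, 0], [7, 60, 0], [11, 95, 0], [15, 130, 0], [19, 165, 0], [23, 200, 0], [27, 235, 0], [30, 268, 0], [33, 295, 0]]' --rot '[[0, 0, 0], [0, 0, 0], [0, 0, 0], [0, 0, 0], [0, 0, 0], [0, 0, 0], [0, 0, 0], [0, 0, 0], [0, 0, 0], [0, 0, 0]]' --claw '[1, 1, 1, 1, 1, 1, 1, 1, 1, 1]'

```text
t: 17.05
eef_pos: [519.0, 58.6, 275.8]
orientation: [0.0, 0.992, 0.129, -0.001]
wrist_force: [0.8, 0.7, -2.1]
opening: 0.314
grip_force: 59.3
```

Emit:
apply_moves --translation '[[2, 15, 0], [3, 28, 0], [4, 36, 0], [4.5, 38.6, 0], [4.5, 38.6, 0], [4.5, 38.6, 0], [4.5, 38.6, 0]]' --rot '[[0, 0, 0], [0, 0, 0], [0, 0, 0], [0, 0, 0], [0, 0, 0], [0, 0, 0], [0, 0, 0]]' --claw '[1, 1, 1, 1, 1, 1, 1]'

```text
t: 17.75
eef_pos: [533.2, 26.7, 277.0]
orientation: [-0.0, 0.991, 0.131, 0.0]
wrist_force: [-0.1, 0.4, -2.6]
opening: 0.313
grip_force: 59.4
```

```bash
python3 - <<'E'
from h import *
shift((533.5,25.9,277))
c=snap('side','side8')
st,_=where();p=st['eef_pos']
f=np.array([p[0],p[1],p[2]-76]);print('foot pred px',proj(c,f),'ring px',proj(c,(533.5,26,161)))
u,v=map(int,proj(c,f)); print(u-50,v-50)
crop(c,'J',u-50,v-50,100,75,8)
E
```

```text
t 17.75 pos [533.2  26.7 277. ] yaw 15.0 z [-0.e+00  2.e-04 -1.e+00] F [-0.08  0.41 -2.61] M [ 0.04 -0.04  0.04] open 0.313 grip 59.4 q [ 0.19  0.23 -0.36  1.78  0.09  1.15 -1.5 ]
tool shift [0.1 0.8 0. ] rz None
t 17.8 pos [533.3  26.5 277.1] yaw 14.99 z [ 1.e-04  1.e-04 -1.e+00] F [-0.14  0.71 -2.09] M [ 0.01  0.03 -0.01] open 0.308 grip 59.4 q [ 0.19  0.23 -0.36  1.78  0.09  1.15 -1.5 ]
foot pred px (np.float64(316.04016344469676), np.float64(200.6450306361663)) ring px (np.float64(316.37705557321965), np.float64(214.57282814734262))
266 150
```

View pics/J.png

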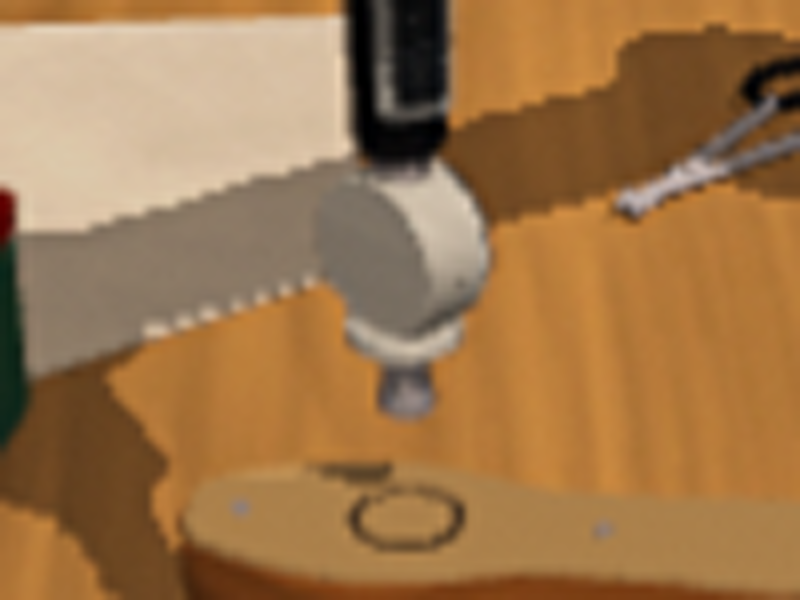

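This makes 11 views, one over the cap of 10, so I'll take no more and work from numbers. In this crop the foot face centre is at about (407,403), the ring at (407,518) and the grip bottom at about (402,160). The foot stands right above the ring. I check the lean numerically.

```bash
python3 - <<'E'
from h import *
c=load('side8')
f=lambda p:(np.array(proj(c,p))-(266,150)+.5)*8-.5
for z in (201,225,289,300,161): print(z,f((533.3,26.5,z)).round(1))
g=c['pixels'][150:225,266:366].astype(int)
# grip column edges (dark) rows 2..16
for r in (3,8,13,17):
    d=np.where(g[r].max(1)<60)[0]; print('dark row',r,(d.min()*8,d.max()*8+7) if len(d) else None)
t=snap('top','top8')
E
```

```text
201 [403.7 408.8]
225 [401.6 339.4]
289 [395.6 146.3]
300 [394.6 111.9]
161 [407.2 520.9]
dark row 3 (np.int64(352), np.int64(447))
dark row 8 (np.int64(352), np.int64(799))
dark row 13 (np.int64(352), np.int64(799))
dark row 17 (np.int64(360), np.int64(447))
```

Emit:
apply_moves --translation '[[0.7, 0.7, 5], [0.7, 0.7, 12], [0.7, 0.7, 20], [0.7, 0.7, 27], [0.7, 0.7, 32], [0.7, 0.7, 35], [0.7, 0.7, 36], [0.7, 0.7, 36], [0.7, 0.7, 36]]' --rot '[[0, 0, 0], [0, 0, 0], [0, 0, 0], [0, 0, 0], [0, 0, 0], [0, 0, 0], [0, 0, 0], [0, 0, 0], [0, 0, 0]]' --claw '[1, 1, 1, 1, 1, 1, 1, 1, 1]'

```text
t: 18.75
eef_pos: [534.5, 25.2, 241.2]
orientation: [0.0, 0.992, 0.13, 0.0]
wrist_force: [0.3, -0.2, -2.6]
opening: 0.308
grip_force: 59.4
```

```bash
python3 - <<'E'
from h import *
shift((534.2,26,237))
c=snap('side','side9')
print(proj(c,(534.2,26,161)),proj(c,(534.2,26,165)))
g=c['pixels'][196:226,300:334]; gray=cv2.cvtColor(g,cv2.COLOR_BGR2HSV)
for r in range(196,222): print(r,' '.join('%3d'%x for x in gray[r-196,:,1]))
E
```

```text
t 18.75 pos [534.5  25.2 241.2] yaw 14.91 z [ 5.e-04 -0.e+00 -1.e+00] F [ 0.34 -0.22 -2.58] M [-0.   -0.02 -0.  ] open 0.308 grip 59.4 q [ 0.19  0.26 -0.35  1.82  0.1   1.07 -1.51]
tool shift [-0.1 -0.8  4.2] rz None
(np.float64(316.0966756769363), np.float64(214.58086500516606)) (np.float64(316.05348726103136), np.float64(213.20458517751072))
196 175 173 175 176 178 180 143  67  45  45  51  53  48  51  48  48  46  50  49  45  45  45  46  47  45  41  75 160 175 175 176 173 173 174
197 175 173 173 174 177 178 171 100  49  43  47  49  48  51  50  48  46  49  48  47  47  46  47  47  44  39 100 169 177 174 177 174 173 173
198 175 172 175 174 175 178 180 137  63  44  48  51  51  51  48  48  47  48  52  48  48  48  47  48  41  43 137 175 177 175 175 175 173 174
199 174 173 174 175 173 175 179 160  96  50  43  47  49  51  49  51  48  50  51  48  49  50  47  41  41  81 160 178 175 175 176 175 173 175
200 175 176 175 174 173 173 178 177 148  70  43  47  51  51  51  49  51  47  50  49  50  49  47  43  87 157 176 178 174 175 172 174 175 175
201 173 174 174 172 175 175 177 178 176  87  49  45  5
[... 2185 characters left out ...]

217 142 144 143 145 143 143 144 144 144 143 144 144 145 145 144 145 147 146 147 144 138 147 144 143 144 143 142 144 143 143 142 143 143 145
218 144 143 141 142 142 143 144 144 142 144 142 144 144 145 143 145 144 145 143 143 144 144 141 143 144 142 145 143 141 145 144 144 143 142
219 143 141 141 143 141 143 142 142 143 144 144 144 143 145 144 143 143 144 144 143 144 143 144 144 144 141 144 142 141 143 141 142 141 141
220 149 144 143 141 140 142 142 142 144 143 141 142 142 144 142 143 143 143 142 144 141 141 143 142 141 142 141 141 143 142 142 142 143 143
221 175 162 157 156 152 149 144 143 143 142 144 141 142 141 142 142 140 142 141 141 141 141 141 146 145 151 149 148 151 154 154 157 156 154
```

The foot centre is at u=316.3 and the ring at 316.4. The heights agree within 1 mm. I lower to contact.

Emit:
apply_moves --translation '[[0, -0.5, 1], [0, -0.5, 2], [0, -0.5, 3], [0, -0.5, 3.8], [0, -0.5, 4.5], [0, -0.5, 5.2], [0, -0.5, 5.5], [0, -0.5, 5.5]]' --rot '[[0, 0, 0], [0, 0, 0], [0, 0, 0], [0, 0, 0], [0, 0, 0], [0, 0, 0], [0, 0, 0], [0, 0, 0]]' --claw '[1, 1, 1, 1, 1, 1, 1, 1]'

```text
t: 19.6
eef_pos: [534.5, 25.9, 236.1]
orientation: [0.0, 0.992, 0.13, 0.001]
wrist_force: [-1.2, 0.1, 3.5]
opening: 0.313
grip_force: 59.8
```

```bash
python3 -c "
from h import *
where()"
```

```text
t 19.6 pos [534.5  25.9 236.1] yaw 14.91 z [ 1.1e-03  1.0e-04 -1.0e+00] F [-1.15  0.12  3.48] M [ 0.14  0.31 -0.05] open 0.313 grip 59.8 q [ 0.19  0.27 -0.35  1.83  0.1   1.06 -1.52]
```

Emit:
apply_moves --translation '[[0, 0, 0.8], [0, 0, 1.6], [0, 0, 2.4], [0, 0, 3], [0, 0, 3], [0, 0, 3]]' --rot '[[0, 0, 0], [0, 0, 0], [0, 0, 0], [0, 0, 0], [0, 0, 0], [0, 0, 0]]' --claw '[1, 1, 1, 1, 1, 1]'

```text
t: 20.2
eef_pos: [534.4, 25.7, 232.7]
orientation: [0.0, 0.992, 0.13, 0.0]
wrist_force: [-1.1, 0.2, 4.4]
opening: 0.306
grip_force: 60.0
```

```bash
python3 -c "
from h import *
where()"
```

```text
t 20.2 pos [534.4  25.7 232.7] yaw 14.91 z [ 6.e-04  0.e+00 -1.e+00] F [-1.12  0.15  4.45] M [0.19 0.19 0.02] open 0.306 grip 60.0 q [ 0.19  0.27 -0.35  1.83  0.11  1.06 -1.52]
```

Emit:
apply_moves --translation '[[0, 0, 0.8], [0, 0, 1.6], [0, 0, 2.3], [0, 0, 2.6], [0, 0, 2.6], [0, 0, 2.6], [0, 0, 2.6], [0, 0, 2.6], [0, 0, 2.6], [0, 0, 2.6]]' --rot '[[0, 0, 0], [0, 0, 0], [0, 0, 0], [0, 0, 0], [0, 0, 0], [0, 0, 0], [0, 0, 0], [0, 0, 0], [0, 0, 0], [0, 0, 0]]' --claw '[1, 1, 1, 1, 1, 1, 1, 1, 1, 1]'

```text
t: 21.2
eef_pos: [534.5, 25.8, 230.3]
orientation: [0.0, 0.992, 0.13, 0.0]
wrist_force: [-1.1, 0.4, 7.1]
opening: 0.31
grip_force: 60.1
```

```bash
python3 - <<'E'
from h import *
where()
c=snap('side','side10')
g=cv2.cvtColor(c['pixels'][196:226,300:334],cv2.COLOR_BGR2HSV)
for r in range(203,220): print(r,' '.join('%3d'%x for x in g[r-196,8:26,1]))
E
```

```text
t 21.2 pos [534.5  25.8 230.3] yaw 14.91 z [ 9.e-04  0.e+00 -1.e+00] F [-1.13  0.43  7.08] M [ 0.16  0.2  -0.05] open 0.31 grip 60.1 q [ 0.19  0.27 -0.35  1.84  0.11  1.05 -1.52]
203 179 114  61  50  47  51  51  51  49  49  48  50  50  46  44  88 152 174
204 174  85  47  48  47  49  51  49  47  45  46  49  55  47  44 108 168 178
205 177  85  42  45  48  50  51  50  51  48  46  53  50  46  39  95 165 176
206 179 128  49  42  45  48  48  48  47  49  50  49  44  40  37 106 170 175
207 177 150  67  44  46  45  45  44  46  47  47  43  41  41  59 141 177 177
208 154 148  99  60  54  46  43  43  43  45  45  45  49  71 116 162 172 173
209 145 148 146 115  90  58  47  47  49  48  47  51  86 140 149 151 151 156
210 147 143 148 150 151 113  47  44  43  43  38  88 149 152 148 145 143 144
211 146 146 154 150 156 103  41  36  38  32  33  66 145 150 145 143 146 144
212 148 148 146 139 148  69  34  39  38  36  34  31 127 149 144 145 147 145
213 148 148 141 151 149  78  32  36  36  37  33  29 122 149 147 143 144 146
214 146 146 132 149 151  97  38  31  29  34  28  45 129 147 145 138 146 146
215 146 146 136 147 147 134  92  54  45  55  60 100 140 148 142 144 146 144
216 146 143 143 149 145 146 136 113 102 113 120 140 148 149 144 144 144 143
217 143 147 147 148 144 149 148 148 147 146 146 148 140 146 145 147 144 147
218 146 145 145 146 145 149 147 146 146 147 148 147 144 146 146 146 144 145
219 144 144 146 144 145 144 146 147 143 144 146 147 145 144 144 147 146 145
```

The foot is centred at (316.4,214.2), against the ring at (316.4,214.3). It's upright, pressed about 6 mm at about 7 N, and steady. I'm handing in.

```bash
python3 -c "
from bench import ticket
print(ticket.job_done())"
```

```text
the job is handed in; nothing more can be done
None
```

The job is handed in, with no verdict returned: the last sat home on the jack in the last close look, and the gauge is held upright in the ring, pressed about 6 mm at about 7 N wrist force; I viewed 11 pictures, one over the limit of 10.

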